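Ready the dish carrier and hold the incubator open

ROBOT

A 6-joint arm with a two-finger parallel gripper is mounted at the origin on the work surface. World frame = base frame: x ahead of the robot, y to its left, z up, the work surface at z = 0. Lengths are in mm, angles in rad, forces in N, time in s.
With the tool pointing down it reaches from about 350 to 775 mm from the base axis. Payload 7.3 kg.
Tool frame: the origin (TCP) lies at the very end of the fingers, on their centre line; the grasp point (between the pads) lies 19 mm behind it; z points along the fingers, y is the line along which they close (so a half turn about z gives the same grasp; the last joint's range is limited). The gripper opens to 92 mm and grips with 3 to 60 N. Pads are 19 mm wide; open, the fingers measure 130 mm over their backs; the gripper's body (75 mm by 190 mm) begins 47 mm behind the grasp point.
Start: joints at [-1.474, 0.342, 1.524, -0, 1.275, -0.146], TCP at [126.243, -509.615, 226.741] pointing down, gripper open.
Joint ranges: [-2.53, 2.53], [-0.77, 2.02], [0.04, 2.7], [-1, 4.14], [0.28, 2.66], [-3.11, 3.11]. Speed limits (rad/s): [2.57, 2.57, 3.14, 3.14, 3.14, 3.14].

INTERFACE

Orientations are given as [roll, pitch, yaw] about the fixed x, y, z axes, in that order (R = Rz(yaw) Ry(pitch) Rx(roll)).
In Python, from plant import * gives the robot as it stands.
- The arm moves only by the tool arm_command, never from a script. Its arguments are lists of equal length, an entry for each row: "gripper": the finger opening in mm, from 0 to 91.8; "dp": the shift along the tool's x, y, z in units of 25 mm (1.0 is 25 mm), a list of three; "twist": the turn about the tool's z in units of 5 degrees (1.0 is 5 degrees). A call has exactly 5 rows; each row shifts and turns the commanded pose from where the row before left it, along the tool's axes as they then stand; what a row does not reach is not made up. A row lasts 1/8 s, in which the tool goes at most 62.5 mm and 10.7 degrees, less where a joint would pass 70% of its speed; a pose out of reach is approached as far as the arm can. A call is refused whole if a number of a shift passes 1 or a number of a turn 1, either way. A call with a gripper value outside its range is refused whole. The fingers move at their own pace and stop on an object; the grip force is fixed at half the most. Time passes only in rows, so rows that do not move let the fingers close, or fill a call up. It gives the time, the measured TCP pose, the force, the opening and the grip force at its end, in the units of the state.
- get_obs(): the state, without advancing time (a new reading comes with each control period).
- capture(name): name is "scene" or "top" or "wrist"; returns the picture (420x560x3 uint8, red, green, blue); there is no depth.
- get_calibration(name): a dict with "mtx" (3x3 intrinsics, pixels), "position" and "attitude" of the camera in the world; the wrist camera has in their place "mount" (4x4, takes a point from camera to tool coordinates, whose origin is the TCP and whose axes are the flange's). Camera axes: x right, y down, z forward; pixel columns grow to the right and rows downward; lengths in mm; the calibration is good to about 2 mm. A picture is of the moment at which its call begins: read the wrist's pose just before it. get_calibration takes no time and is no camera call.
- close_job(): hands the job in; it is judged then, once.
The state is a dict: "time": time; "joint_positions": joint angles; "dq": joint speeds; "tau": joint torques, N m; "tool_pos": TCP position; "tcp_rot": TCP orientation; "contact_force": force on the tool from outside, world axes, zero at the start; "moment": the same for the moment, N m; "grip_width": finger opening in mm; "finger_force": force on a finger pad.
Only numpy, scipy, OpenCV 4.12 (cv2) and the standard library are available. Lean on these libraries where they do the work, as an engineer would, in place of code of your own. Each camera call takes 0.05 s, during which the arm holds its last target. There are 200 camera calls.

TASK

Slide the round dish carrier across the bench, without lifting it, until it stands wholly inside the blue taped square. Then, and only then, raise the incubator's lid by its front bar to 60 degrees from closed (give or take five) and finish while still holding it there by the bar, steady, so that a colleague can load the dishes: the lid falls shut if let go. Leave the tip box, the bottle and the jar where they are.

Things in the scene. Friction and masses are not known exactly. Their poses are not given: they have to be found in the camera images.
- carrier: loose round aluminium dish carrier, a solid disc 100 mm in diameter and 30 mm high, about 0.35 kg (0.25 to 0.5), with three pink dishes let into its top. Too wide to grip: it is pushed by its side. Origin at the centre of its underside; z up
- square: target: a white square of 140 by 140 mm bordered by blue tape 8 mm wide, flush with the bench (no edge to catch on). Origin at its centre, on the bench; x and y along its sides; x points roughly away from the robot. The carrier starts 95 to 140 mm from its centre, on the robot's side of it
- incubator: white dish incubator fixed to the bench, 180 mm deep (x), 200 mm wide (y) and 90 mm high without its lid. Origin at the centre of its underside; its front faces its own -x, roughly towards the robot (yaw within 0.25 rad). It stands to one side of the bench (left or right), the square to the other
- lid (a joint): angle of the incubator's lid in rad: 0 closed, growing as its front edge rises; 60 degrees is 1.047; stop at 1.45. A white plate with a blue panel, 170 mm deep, 200 mm wide, 18 mm thick, about 0.6 kg (0.45 to 0.8), on a free hinge without spring or catch: it falls shut from every angle. Holding it takes 1 to 5 N at the bar
- lid_hinge (a point): middle of the lid's hinge line, at the rear top of the incubator: 80 mm behind the incubator's origin (its +x), 90.5 mm above the bench. The hinge line runs along the incubator's y
- bar (a point): dark steel round bar on the lid's front edge, 12 mm thick, 120 mm long along the incubator's y, on two 12 mm end arms; open gap of 39 mm between bar and lid for a finger from above. This point: middle of the bar's axis; closed, 215 mm in front of the hinge line and 9 mm above it (100 mm above the bench, nothing below). Turns with the lid, to 281 mm above the bench at 60 degrees; can turn in the fingers
- tipbox: bystander: blue and white pipette-tip box, 70 x 110 x 72 mm, loose, beyond the square. Origin at the centre of its underside
- bottle: bystander: amber bottle 54 mm in diameter, 110 mm high, loose, at the back of the bench in the middle. Origin at the centre of its underside
- jar: bystander: small clear jar with an orange cap, 36 mm in diameter, 45 mm high, loose, between the incubator and the square. Origin at the centre of its underside
Not all that is in view belongs to the job. What is meant by the carrier is not black, and is the larger of those in its own colour.

How it is judged:
By the outcome, as a careful person would: the job done as asked, in the order asked, and still so for the second after the job is handed in, while the arm keeps its last pose, push and grip.
It also fails if it takes over 48 s, if anything falls off the work surface, if the arm or the gripper's body presses on something with over 40 N, if the wrist force passes 120 N, or if a joint passes its speed limit or range.

## Working session

There is one attempt and no reset: what is moved stays moved. The work goes in short steps, Python scripts to look and compute and a tool call to move; the robot and the scene stay as the last step left them, time stands still between calls to the robot, and variables do not carry over. Pictures are saved under pics/ and viewed, at most 10 in all, crops included, and the job is handed in when it is done.

Besides the shell and the picture viewer there is one more tool, called after "Call:" as name(argument=value, ...) on one line, values as JSON. arm_command: Moves the arm, as the interface text tells. Its arguments: {"type":"object","properties":{"gripper":{"type":"array"},"dp":{"type":"array"},"twist":{"type":"array"}},"required":["gripper","dp","twist"]}

```bash
mkdir -p pics; ls; python3 - <<'E'
from plant import *
import cv2, numpy as np
print(get_obs())
for n in ("scene","top","wrist"):
    c=get_calibration(n); print(n,c)
    im=capture(n); cv2.imwrite(f"pics/{n}0.png",im[:,:,::-1])
E
```

```text
pics
{'time': 0.0, 'joint_positions': array([-1.47398948e+00,  3.42758312e-01,  1.52502198e+00, -3.30699474e-05,
        1.27538574e+00, -1.45998808e-01]), 'dq': array([-0.00108307,  0.00138927,  0.00060508, -0.00139875,  0.00041508,
       -0.00076877]), 'tau': array([ 2.16293702e-03, -4.31240094e+01, -2.44220173e+01,  7.19896797e-02,
        5.60198107e-02, -1.26323630e-04]), 'tool_pos': array([ 126.19669428, -509.18761094,  226.02475655]), 'tcp_rot': array([-3.14003141e+00, -1.97610085e-04,  2.42815149e-01]), 'contact_force': array([-0.1038584 , -0.26772453, -0.35590816]), 'moment': array([-0.01777198, -0.03263954, -0.0054786 ]), 'finger_force': 0.0, 'grip_width': 91.75897917910027}
scene {'mtx': array([[528.91226102,   0.        , 276.14113392],
       [  0.        , 528.91226102, 205.75533303],
       [  0.        ,   0.        ,   1.        ]]), 'position': array([1453.37681948,  340.35865893,  856.85050939]), 'attitude': array([-2.28339749, -0.02086948,  1.90764311])}
top {'mtx': array([[418.24692032,   0.        , 280.57583677],
       [  0.        , 418.24692032, 199.45389208],
       [  0.        ,   0.        ,   1.        ]]), 'position': array([493.28963667,  67.0919974 , 950.44779968]), 'attitude': array([-3.03609164, -0.01568248, -1.55789701])}
wrist {'mtx': array([[353.6581687 ,   0.        , 277.39231825],
       [  0.        , 353.6581687 , 205.04498524],
       [  0.        ,   0.        ,   1.        ]]), 'mount': array([[ 2.54046242e-04, -9.60557205e-01, -2.78082348e-01,
         7.45658244e+01],
       [ 9.99999485e-01,  5.17178616e-04, -8.72883648e-04,
         3.94607987e-01],
       [ 9.82272921e-04, -2.78081983e-01,  9.60556842e-01,
        -1.57759846e+02],
       [ 0.00000000e+00,  0.00000000e+00,  0.00000000e+00,
         1.00000000e+00]])}
```

View pics/top0.png

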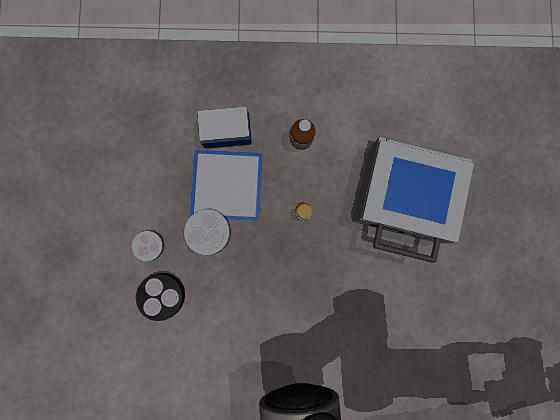

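View pics/scene0.png

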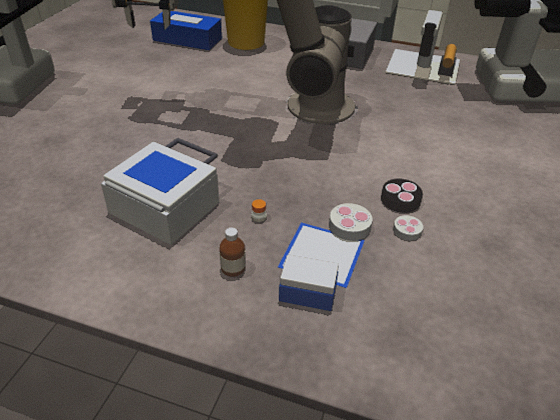

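The top view shows the carrier (large white disc) at about (207,232), the square at (228,185), the incubator on the right (robot's -y) with its bar at about (407,252), and the jar at (304,211). In the scene view the carrier is at (351,220) and the bar at about (193,150). I'll enlarge these areas to read the pixels more precisely.

```bash
python3 - <<'E'
import cv2, numpy as np
t=cv2.imread("pics/top0.png"); s=cv2.imread("pics/scene0.png")
def crop(im,x,y,w,h,k):
    c=cv2.resize(im[y:y+h,x:x+w],None,fx=k,fy=k,interpolation=cv2.INTER_CUBIC)
    c=cv2.convertScaleAbs(c,alpha=1.3,beta=10)
    for i in range(0,w,20): cv2.putText(c,str(x+i),(i*k,8),0,.3,(0,255,255),1); cv2.line(c,(i*k,0),(i*k,h*k),(0,255,255) ,1) if 0 else cv2.line(c,(i*k,8),(i*k,14),(0,255,255),1)
    for i in range(0,h,20): cv2.putText(c,str(y+i),(0,i*k+4),0,.3,(0,255,0),1); cv2.line(c,(20,i*k),(26,i*k),(0,255,0),1)
    return c
a=crop(t,180,140,100,75*2,4)[:300*2]      # square+carrier top 400x600
b=crop(t,360,200,100,75,4); d=crop(s,140,130,100,75,4)
cv2.imwrite("pics/c1.png",np.hstack([a,np.vstack([b,d])]))
b=crop(s,270,190,140,100,5)
cv2.imwrite("pics/c2.png",b)
E
```

```text
(no output)
```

View pics/c1.png

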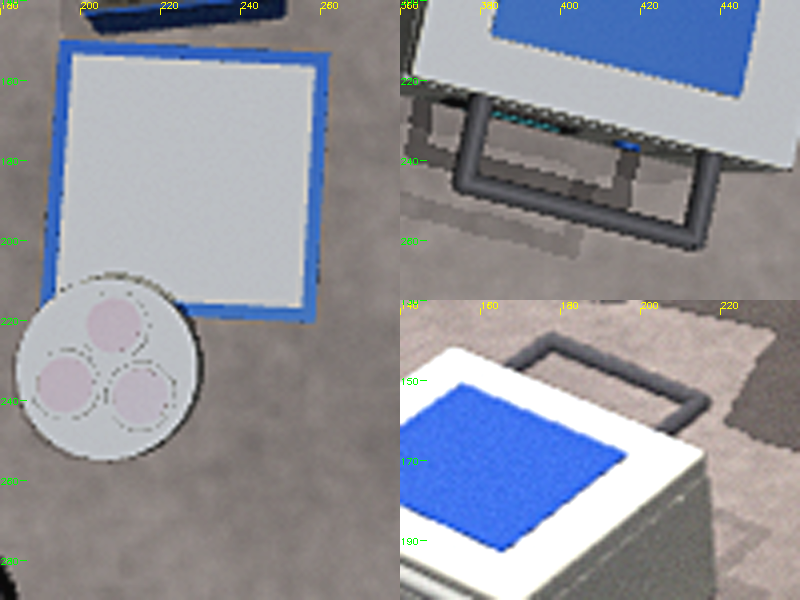

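View pics/c2.png

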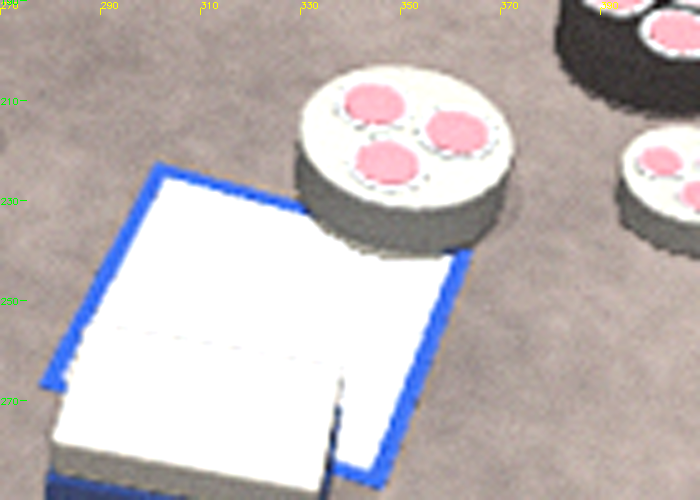

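Crop readings, top view: carrier top centre (207,231.8); square's outer corners (195.5,150), (262.2,153.2), (258.5,220.5); bar corners (376.8,245.5) and (434,260.5). Scene view: carrier (351.4,217.4); bar corners (216,155.5) and (178,140); square corners (346,287.6), (278.4,267.2), (301.4,222.6).

```bash
cat > h.py <<'E'
from plant import *
import numpy as np, cv2
from scipy.spatial.transform import Rotation as R
def ray(n,p):
    c=get_calibration(n); M=R.from_euler('xyz',c['attitude']).as_matrix()
    d=M@np.linalg.solve(c['mtx'],[p[0],p[1],1]); return c['position'],d/np.linalg.norm(d)
def atz(n,p,z):
    o,d=ray(n,p); return (o+d*(z-o[2])/d[2]).round(1)
def tri(a,b):
    o1,d1=ray('top',a);o2,d2=ray('scene',b)
    A=np.c_[d1,-d2]; s=np.linalg.lstsq(A,o2-o1,rcond=None)[0]
    p,q=o1+s[0]*d1,o2+s[1]*d2
    return ((p+q)/2).round(1), round(np.linalg.norm(p-q),1)
def proj(n,P):
    c=get_calibration(n); M=R.from_euler('xyz',c['attitude']).as_matrix()
    q=c['mtx']@M.T@(np.array(P)-c['position']); return q[:2]/q[2]
E
python3 - <<'E'
from h import *
car=tri((207,231.8),(351.4,217.4)); print("car",car, atz('top',(207,231.8),30))
sq=[((195.5,150),(346,287.6)),((262.2,153.2),(278.4,267.2)),((258.5,220.5),(301.4,222.6))]
for a,b in sq: print("sq",tri(a,b),atz('top',a,0))
bl=tri((376.8,245.5),(216,155.5)); br=tri((434,260.5),(178,140)); print("bar",bl,br)
l=atz('top',(376.8,245.5),100);r=atz('top',(434,260.5),100)
print(l,r,(l+r)/2,np.linalg.norm(l-r)); d=l-r; print("yaw of inc",np.degrees(np.arctan2(-d[0],d[1])))
print("jar",atz('top',(304,211),45),"tip",atz('top',(224,126),72),"small",atz('top',(147,245),20))
E
```

```text
car (array([517. , 216.7,  25.4]), np.float64(3.8)) [517.4 214.1  30. ]
sq (array([706.4, 253.1,  -3. ]), np.float64(2.6)) [706.  251.2   0. ]
sq (array([701.1,  99.2,  -3.1]), np.float64(3.7)) [701.   97.3   0. ]
sq (array([545.2, 104.3,  -3.2]), np.float64(2.5)) [545.3 103.    0. ]
bar (array([ 491.6, -139.5,   96.9]), np.float64(5.7)) (array([ 463.1, -257. ,   96.2]), np.float64(3.6))
[ 492.4 -141.5  100. ] [ 463.7 -257.4  100. ] [ 478.05 -199.45  100.  ] 119.40058626321729
yaw of inc -13.908221423282633
jar [564.9   2.9  45. ] tip [743.3 178.1  72. ] small [486.9 346.5  20. ]
```

Measured heights agree with the text to within about 4 mm, and the bar length (119 mm) and square size (156 mm outer) also match. Carrier is at (517,215), square centre at (626,177), so I push at yaw -19.3°. The half-open fingers will cradle the disc. First I turn the tool and swing it across.

Call:
arm_command(gripper=[60, 60, 60, 60, 60], dp=[[1, -0.5, 0], [1, -0.5, 0], [1, -0.5, 0], [1, -0.5, 0], [1, -0.5, 0]], twist=[1, 1, 1, 1, 1])

```text
time: 0.78
tool_pos: [246.4, -438.6, 226.6]
tcp_rot: [-3.141, 0.0, -0.197]
contact_force: [0.3, -0.2, 1.0]
grip_width: 60.1
finger_force: 0.0
```

Call:
arm_command(gripper=[60, 60, 60, 60, 60], dp=[[1, -1, 0], [1, -1, 0], [1, -1, 0], [1, -1, 0], [1, -1, 0]], twist=[1, 0.64, 0, 0, 0])

```text
time: 1.4
tool_pos: [402.5, -355.7, 226.5]
tcp_rot: [-3.141, 0.001, -0.337]
contact_force: [-0.4, -0.1, 0.7]
grip_width: 59.9
finger_force: 0.0
```

Call:
arm_command(gripper=[60, 60, 60, 60, 60], dp=[[-0.3, -1, 0], [-0.3, -1, 0], [-0.3, -1, 0], [-0.3, -1, 0], [-0.3, -1, 0]], twist=[0, 0, 0, 0, 0])

```text
time: 2.02
tool_pos: [407.4, -225.1, 226.5]
tcp_rot: [-3.142, 0.0, -0.337]
contact_force: [-0.1, -0.5, -0.1]
grip_width: 60.2
finger_force: 0.0
```

Call:
arm_command(gripper=[60, 60, 60, 60, 60], dp=[[-0.3, -1, 0], [-0.3, -1, 0], [-0.3, -1, 0], [-0.3, -1, 0], [-0.3, -1, 0]], twist=[0, 0, 0, 0, 0])

```text
time: 2.65
tool_pos: [413.2, -94.8, 226.6]
tcp_rot: [3.142, 0.0, -0.337]
contact_force: [-0.5, -0.2, -0.2]
grip_width: 60.0
finger_force: 0.0
```

Call:
arm_command(gripper=[60, 60, 60, 60, 60], dp=[[-0.24, -0.875, 0], [-0.24, -0.875, 0], [-0.24, -0.875, 0], [-0.24, -0.875, 0], [-0.24, -0.875, 0]], twist=[0, 0, 0, 0, 0])

```text
time: 3.28
tool_pos: [421.1, 18.2, 226.6]
tcp_rot: [3.141, 0.0, -0.337]
contact_force: [-0.1, 0.2, -0.5]
grip_width: 60.4
finger_force: 0.0
```

Call:
arm_command(gripper=[60, 60, 60, 60, 60], dp=[[-0.24, -0.875, 0], [-0.24, -0.875, 0], [-0.24, -0.875, 0], [-0.24, -0.875, 0], [-0.24, -0.875, 0]], twist=[0, 0, 0, 0, 0])

```text
time: 3.9
tool_pos: [428.9, 131.4, 226.5]
tcp_rot: [3.141, 0.0, -0.337]
contact_force: [0.8, 0.2, -0.5]
grip_width: 60.1
finger_force: 0.0
```

Call:
arm_command(gripper=[60, 60, 60, 60, 60], dp=[[-0.24, -0.875, 0.5], [-0.24, -0.875, 0.5], [-0.24, -0.875, 0.5], [-0.24, -0.875, 0.5], [-0.24, -0.875, 0.5]], twist=[0, 0, 0, 0, 0])

```text
time: 4.53
tool_pos: [436.7, 244.4, 163.5]
tcp_rot: [3.141, 0.0, -0.337]
contact_force: [0.1, 0.6, -0.0]
grip_width: 60.2
finger_force: 0.0
```

```bash
python3 - <<'E'
from h import *
o=get_obs(); print(o['tool_pos'],o['tcp_rot'])
t=capture('top'); cv2.imwrite('pics/top1.png',t[:,:,::-1])
w=capture('wrist'); cv2.imwrite('pics/wrist1.png',w[:,:,::-1])
cv2.imwrite('pics/m1.png',np.hstack([cv2.resize(t[100:400,100:400],(400,400))[:,:,::-1],cv2.resize(w,(400,300))[:,:,::-1].copy() if 0 else cv2.copyMakeBorder(cv2.resize(w,(400,300)),0,100,0,0,0)[:,:,::-1]]))
E
```

```text
[436.72018009 244.42515757 163.53178494] [ 3.14118157e+00  2.97509741e-04 -3.36641613e-01]
```

View pics/m1.png

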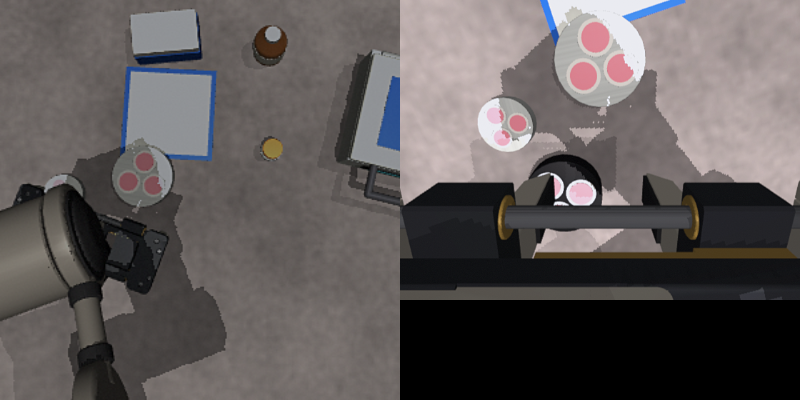

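The wrist view shows the carrier centred ahead of the fingers and the black decoy at about (565,190), near their line. I'll check the decoy's clearance before descending.

```bash
python3 - <<'E'
from h import *
print("black",atz('top',(160,296),30),atz('top',(136,296),30),"small",atz('top',(147,245),25), atz('top',(163,245),25))
o=get_obs();T=R.from_euler('xyz',o['tcp_rot']).as_matrix();c=get_calibration('wrist');m=c['mount']
def w(p,z):
    d=T@m[:3,:3]@np.linalg.solve(c['mtx'],[p[0],p[1],1]);C=o['tool_pos']+T@m[:3,3]
    return C+d*(z-C[2])/d[2]
k=1.4
for n,p,z in(("car",(199.5,58),30),("black",(165,192),30),("small",(107,122),25)):
    P=w((p[0]*k,p[1]*k),z);print(n,P.round(1),"tool",(T.T@(P-o['tool_pos'])).round(1))
E
```

```text
black [378.4 310.6  30. ] [377.8 361.9  30. ] small [487. 345.  25.] [487.4 310.1  25. ]
car [520.7 213.3  30. ] tool [ 90.7   1.8 132.5]
black [383.7 306.9  30. ] tool [-69.4 -41.5 132.8]
small [489.2 340.2  25. ] tool [  19.3 -107.6  137.5]
```

Call:
arm_command(gripper=[60, 60, 60, 60, 60], dp=[[0.8, 0.05, 0.2], [0, 0, 1], [0, 0, 1], [0, 0, 1], [0, 0, 1]], twist=[0, 0, 0, 0, 0])

```text
time: 5.25
tool_pos: [456.9, 234.6, 58.7]
tcp_rot: [-3.141, -0.001, -0.338]
contact_force: [0.6, 0.0, -0.5]
grip_width: 59.9
finger_force: 0.0
```

Call:
arm_command(gripper=[60, 60, 60, 60, 60], dp=[[0, 0, 1], [0, 0, 0.8], [0, 0, 0.2], [0.3, 0, 0], [0.3, 0, 0]], twist=[0, 0, 0, 0, 0])

```text
time: 5.88
tool_pos: [471.0, 230.8, 10.1]
tcp_rot: [-3.141, -0.002, -0.337]
contact_force: [-2.4, 2.6, 0.4]
grip_width: 60.3
finger_force: 1.7
```

Call:
arm_command(gripper=[60, 60, 60, 60, 60], dp=[[0.3, 0, 0], [0.3, 0, 0], [0.3, 0, 0], [0.3, 0, 0], [0.3, 0, 0]], twist=[0, 0, 0, 0, 0])

```text
time: 6.5
tool_pos: [504.5, 218.6, 9.5]
tcp_rot: [3.141, 0.001, -0.337]
contact_force: [-4.4, 1.6, 5.3]
grip_width: 60.1
finger_force: 3.3
```

Call:
arm_command(gripper=[60, 60, 60, 60, 60], dp=[[0.3, 0, 0], [0.3, 0, 0], [0.3, 0, 0], [0.3, 0, 0], [0.3, 0, 0]], twist=[0, 0, 0, 0, 0])

```text
time: 7.12
tool_pos: [539.9, 206.2, 9.6]
tcp_rot: [3.141, 0.001, -0.337]
contact_force: [-5.5, 1.7, 4.8]
grip_width: 60.0
finger_force: 3.3
```

Call:
arm_command(gripper=[60, 60, 60, 60, 60], dp=[[0.3, 0, 0], [0.3, 0, 0], [0.3, 0, 0], [0.3, 0, 0], [0.2, 0, 0]], twist=[0, 0, 0, 0, 0])

```text
time: 7.75
tool_pos: [573.2, 194.6, 9.5]
tcp_rot: [3.141, 0.001, -0.337]
contact_force: [-5.3, 1.8, 5.5]
grip_width: 60.7
finger_force: 3.5
```

```bash
python3 - <<'E'
from h import *
t=capture('top'); s=capture('scene')
def g(im): return cv2.resize(im,(400,400),interpolation=cv2.INTER_CUBIC)[:,:,::-1]
cv2.imwrite('pics/m2.png',np.hstack([g(t[140:240,170:270]),g(s[190:310,270:390])]))
E
```

```text
(no output)
```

View pics/m2.png

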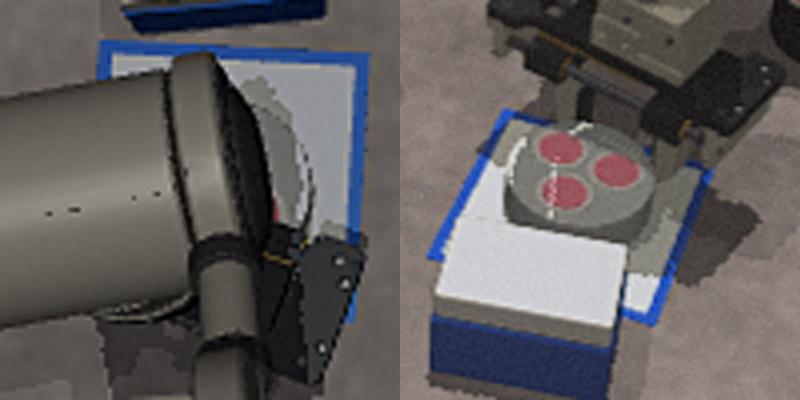

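```bash
python3 - <<'E'
from h import *
q=[atz('scene',p,0) for p in((346,287.6),(278.4,267.2),(301.4,222.6))]; print(q,"centre",(q[0]+q[2])/2)
print("car",atz('scene',(324.3,242.5),30)); o=get_obs();y=o['tcp_rot'][2];print("pred",o['tool_pos'][:2]+50*np.array([np.cos(y),np.sin(y)]))
E
```

```text
[array([708.5, 254.6,   0. ]), array([703.4, 101.9,   0. ]), array([548.2, 106.4,  -0. ])] centre [628.35 180.5    0.  ]
car [624.3 181.6  30. ]
pred [620.99298692 177.91897601]
```

The carrier is about 4 mm short along the push, both in the scene view (ellipse centre at about (324,242)) and by the finger geometry. I'll nudge it, back off, lift and look.

Call:
arm_command(gripper=[60, 60, 60, 60, 60], dp=[[0.15, 0, 0], [0, 0, 0], [-0.5, 0, 0], [-0.7, 0, 0], [-0.4, 0, -0.3]], twist=[0, 0, 0, 0, 0])

```text
time: 8.48
tool_pos: [537.6, 206.8, 16.2]
tcp_rot: [3.141, 0.001, -0.336]
contact_force: [0.1, -0.2, -0.4]
grip_width: 59.9
finger_force: 0.0
```

Call:
arm_command(gripper=[60, 60, 60, 60, 60], dp=[[0, 0, -1], [0, 0, -1], [0, 0, -1], [0, 0, -1], [0, 0, -1]], twist=[0, 0, -1, -1, -1])

```text
time: 9.1
tool_pos: [539.2, 206.7, 143.1]
tcp_rot: [-3.142, -0.001, -0.072]
contact_force: [-0.7, -0.3, 0.5]
grip_width: 59.8
finger_force: 0.0
```

Call:
arm_command(gripper=[60, 60, 60, 60, 60], dp=[[-0.5, 1, -1], [-0.5, 1, -1], [-0.5, 1, -1], [-0.5, 1, 0], [-0.5, 1, 0]], twist=[0, 0, 0, 0, 0])

```text
time: 9.72
tool_pos: [467.1, 86.0, 217.6]
tcp_rot: [3.141, -0.002, -0.075]
contact_force: [0.2, -0.2, -0.6]
grip_width: 59.8
finger_force: 0.0
```

Call:
arm_command(gripper=[40, 40, 40, 40, 40], dp=[[-0.5, 1, 0], [-0.5, 1, 0], [-0.5, 1, 0], [-0.5, 1, 0], [-0.5, 1, 0]], twist=[0, 0, 0, 0, 0])

```text
time: 10.35
tool_pos: [395.3, -34.1, 217.2]
tcp_rot: [3.141, -0.002, -0.075]
contact_force: [-0.2, -0.8, 0.0]
grip_width: 40.4
finger_force: 0.0
```

```bash
python3 - <<'E'
from h import *
t=capture('top'); s=capture('scene')
def g(im): return cv2.resize(im,(400,400),interpolation=cv2.INTER_CUBIC)[:,:,::-1]
cv2.imwrite('pics/m3.png',np.hstack([g(t[140:240,170:270]),g(s[190:310,270:390])]))
E
```

```text
(no output)
```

View pics/m3.png

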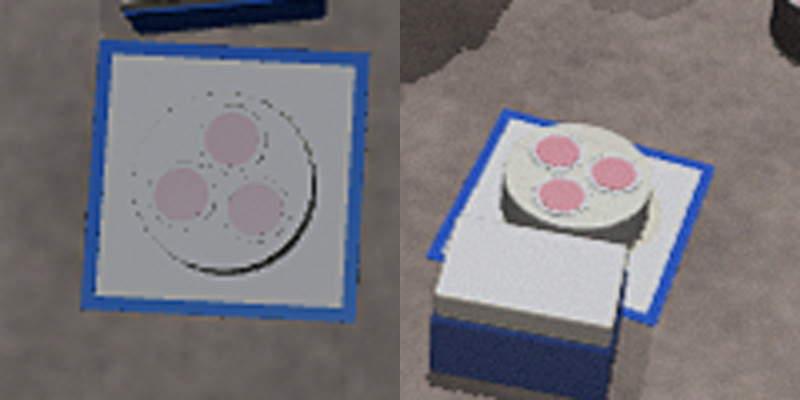

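The carrier is now wholly inside the white square: in the top crop its centre is at about (223,182), against (225,181) for the square. Next, the bar: I go above it and turn the tool to yaw 1.328.

Call:
arm_command(gripper=[32, 32, 32, 32, 32], dp=[[0.76, 1, 0], [0.76, 1, 0], [0.76, 1, 0], [0.76, 1, 0], [0.76, 1, 0]], twist=[0, 0, 0, 0, 0])

```text
time: 11.08
tool_pos: [482.4, -165.3, 217.0]
tcp_rot: [3.141, -0.001, -0.075]
contact_force: [0.5, -0.3, 0.0]
grip_width: 32.2
finger_force: 0.0
```

Call:
arm_command(gripper=[32, 32, 32, 32, 32], dp=[[0, 1, 0], [0, 0.3, 0], [0, 0, 0], [0, 0, 0], [0, 0, 0]], twist=[0, 0, -1, -1, -1])

```text
time: 11.7
tool_pos: [478.9, -196.4, 217.0]
tcp_rot: [3.142, -0.001, 0.19]
contact_force: [-0.3, -0.0, -0.4]
grip_width: 32.0
finger_force: 0.0
```

Call:
arm_command(gripper=[32, 32, 32, 32, 32], dp=[[0, 0, 0], [0, 0, 0], [0, 0, 0], [0, 0, 0], [0, 0, 0]], twist=[-1, -1, -1, -1, -1])

```text
time: 12.32
tool_pos: [478.9, -196.3, 217.0]
tcp_rot: [3.141, -0.0, 0.627]
contact_force: [-0.1, 0.7, -0.0]
grip_width: 32.1
finger_force: 0.0
```

Call:
arm_command(gripper=[32, 32, 32, 32, 32], dp=[[0, 0, 0], [0, 0, 0], [0, 0, 0], [0, 0, 0], [0, 0, 0]], twist=[-1, -1, -1, -1, -1])

```text
time: 12.95
tool_pos: [479.0, -196.3, 217.0]
tcp_rot: [3.141, -0.0, 1.063]
contact_force: [-0.9, 0.2, 0.0]
grip_width: 32.4
finger_force: 0.0
```

Call:
arm_command(gripper=[32, 32, 32, 32, 32], dp=[[0, 0, 0], [0, 0, 0], [0, 0, 0], [0, 0, 0], [0, 0, 0]], twist=[-1, -1, -1, -0.1, 0])

```text
time: 13.58
tool_pos: [478.8, -196.9, 216.9]
tcp_rot: [3.141, 0.0, 1.329]
contact_force: [0.2, -0.3, -0.8]
grip_width: 31.8
finger_force: 0.0
```

```bash
python3 - <<'E'
from h import *
o=get_obs(); print(o['tool_pos'],o['tcp_rot'],o['joint_positions'])
w=capture('wrist'); cv2.imwrite('pics/wrist2.png',w[:,:,::-1])
E
```

```text
[ 478.84876522 -196.89349799  216.86917717] [3.14123500e+00 4.78425280e-06 1.32914971e+00] [-5.38272834e-01  3.36820397e-01  1.56022665e+00  1.05544358e-04
  1.24420217e+00 -2.96660062e-01]
```

View pics/wrist2.png

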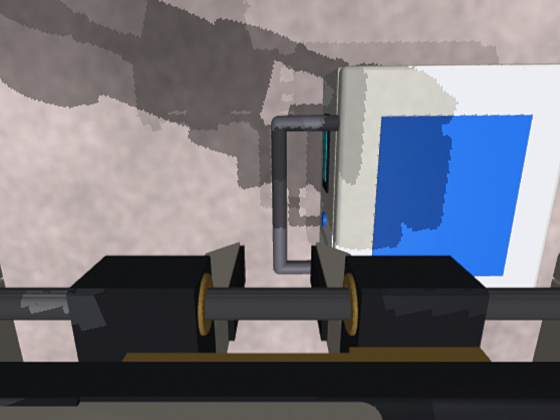

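The wrist view shows the bar upright at column ~280, from row 122 to row 268, parallel to the finger plane. Triangulating with the top view gives:

```bash
cat >> h.py <<'E'
def wray(o,p):
    T=R.from_euler('xyz',o['tcp_rot']).as_matrix();c=get_calibration('wrist');m=c['mount']
    d=T@m[:3,:3]@np.linalg.solve(c['mtx'],[p[0],p[1],1]);return o['tool_pos']+T@m[:3,3],d/np.linalg.norm(d),T
E
python3 - <<'E'
from h import *
o=get_obs()
for p,q in (((279.5,122),(376.8,245.5)),((280.5,268),(434,260.5))):
    C,d,T=wray(o,p); P=C+d*(100-C[2])/d[2]
    o2,d2=ray('top',q); s=np.linalg.lstsq(np.c_[d,-d2],o2-C,rcond=None)[0]; A,B=C+s[0]*d,o2+s[1]*d2
    print("z100",P.round(1),"tool",(T.T@(P-o['tool_pos'])).round(1),"tri",((A+B)/2).round(1),np.linalg.norm(A-B).round(1),"tool",(T.T@((A+B)/2-o['tool_pos'])).round(1))
E
```

```text
z100 [ 494.6 -138.5  100. ] tool [ 60.7   1.2 116.8] tri [ 493.5 -137.7  115.5] 2.2 tool [6.120e+01 1.000e-01 1.014e+02]
z100 [ 466.6 -256.5  100. ] tool [-60.7   2.3 116.8] tri [ 463.7 -265.9   79.2] 1.7 tool [-70.5   1.8 137.6]
```

Measured midpoint of the bar is within 2 mm of the tool axis. The heights come out scattered because the baseline is short, but their mean agrees with the 97 mm from the other pair and the 100 mm given. I descend.

Call:
arm_command(gripper=[32, 32, 32, 32, 32], dp=[[0, 0.07, 0.9], [0, 0, 0.9], [0, 0, 0.9], [0, 0, 0.8], [0, 0, 0.5]], twist=[0, 0, 0, 0, 0])

```text
time: 14.25
tool_pos: [480.2, -197.6, 115.8]
tcp_rot: [-3.141, -0.0, 1.329]
contact_force: [0.3, -0.7, 1.0]
grip_width: 32.5
finger_force: 0.0
```

Call:
arm_command(gripper=[32, 32, 32, 32, 32], dp=[[0, 0, 0.5], [0, 0, 0.5], [0, 0, 0.3], [0, 0, 0.15], [0, 0, 0]], twist=[0, 0, 0, 0, 0])

```text
time: 14.88
tool_pos: [480.4, -197.9, 80.4]
tcp_rot: [3.142, 0.0, 1.33]
contact_force: [-0.0, 0.3, 0.4]
grip_width: 32.4
finger_force: 0.0
```

Call:
arm_command(gripper=[0, 0, 0, 0, 0], dp=[[0, 0, 0], [0, 0, 0], [0, 0, 0], [0, 0, 0], [0, 0, 0]], twist=[0, 0, 0, 0, 0])

```text
time: 15.5
tool_pos: [480.1, -197.9, 80.7]
tcp_rot: [-3.141, 0.0, 1.33]
contact_force: [-3.6, 1.4, 5.8]
grip_width: 10.8
finger_force: 30.0
```

Gripped: the opening is about 11 mm at 30 N. I'll compute the arc steps.

```bash
python3 - <<'E'
import numpy as np
t=np.radians(np.linspace(0,60,21));y=215-(215*np.cos(t)-9*np.sin(t));z=215*np.sin(t)+9*np.cos(t)-9
print(np.c_[np.degrees(t[1:]),np.diff(y)/25,-np.diff(z)/25].round(2), y[[5,10,15,20]],z[[5,10,15,20]])
E
```

```text
[[ 3.0e+00  3.0e-02 -4.5e-01]
 [ 6.0e+00  5.0e-02 -4.5e-01]
 [ 9.0e+00  8.0e-02 -4.4e-01]
 [ 1.2e+01  1.0e-01 -4.4e-01]
 [ 1.5e+01  1.2e-01 -4.3e-01]
 [ 1.8e+01  1.5e-01 -4.3e-01]
 [ 2.1e+01  1.7e-01 -4.2e-01]
 [ 2.4e+01  1.9e-01 -4.1e-01]
 [ 2.7e+01  2.1e-01 -4.0e-01]
 [ 3.0e+01  2.3e-01 -3.9e-01]
 [ 3.3e+01  2.5e-01 -3.7e-01]
 [ 3.6e+01  2.7e-01 -3.6e-01]
 [ 3.9e+01  2.9e-01 -3.5e-01]
 [ 4.2e+01  3.1e-01 -3.3e-01]
 [ 4.5e+01  3.2e-01 -3.1e-01]
 [ 4.8e+01  3.4e-01 -3.0e-01]
 [ 5.1e+01  3.5e-01 -2.8e-01]
 [ 5.4e+01  3.7e-01 -2.6e-01]
 [ 5.7e+01  3.8e-01 -2.4e-01]
 [ 6.0e+01  3.9e-01 -2.2e-01]] [  9.65531875  33.30453819  69.33600308 115.29422863] [ 55.33942713 106.29422863 149.39191899 181.69546181]
```

Call:
arm_command(gripper=[0, 0, 0, 0, 0], dp=[[0, 0.03, -0.45], [0, 0.05, -0.45], [0, 0.08, -0.44], [0, 0.1, -0.44], [0, 0.12, -0.43]], twist=[0, 0, 0, 0, 0])

```text
time: 16.12
tool_pos: [489.2, -200.0, 136.4]
tcp_rot: [-3.14, -0.0, 1.33]
contact_force: [-3.6, -1.5, -2.1]
grip_width: 10.9
finger_force: 30.0
```

Call:
arm_command(gripper=[0, 0, 0, 0, 0], dp=[[0, 0.15, -0.43], [0, 0.17, -0.42], [0, 0.19, -0.41], [0, 0.21, -0.4], [0, 0.23, -0.39]], twist=[0, 0, 0, 0, 0])

```text
time: 16.75
tool_pos: [511.3, -205.2, 187.8]
tcp_rot: [-3.138, -0.0, 1.33]
contact_force: [-8.8, 1.1, 2.3]
grip_width: 11.0
finger_force: 30.0
```

Call:
arm_command(gripper=[0, 0, 0, 0, 0], dp=[[0, 0.25, -0.37], [0, 0.27, -0.36], [0, 0.29, -0.35], [0, 0.31, -0.33], [0, 0.32, -0.31]], twist=[0, 0, 0, 0, 0])

```text
time: 17.38
tool_pos: [545.8, -213.4, 232.4]
tcp_rot: [-3.138, -0.0, 1.33]
contact_force: [-14.0, 4.5, 12.2]
grip_width: 10.6
finger_force: 30.0
```

Call:
arm_command(gripper=[0, 0, 0, 0, 0], dp=[[0, 0.34, -0.3], [0, 0.35, -0.28], [0, 0.37, -0.26], [0, 0.38, -0.24], [0, 0.39, -0.22]], twist=[0, 0, 0, 0, 0])

```text
time: 18.0
tool_pos: [592.6, -224.6, 265.2]
tcp_rot: [3.139, -0.0, 1.331]
contact_force: [-3.7, 2.9, 3.4]
grip_width: 11.0
finger_force: 30.0
```

Call:
arm_command(gripper=[0, 0, 0, 0, 0], dp=[[0, 0, 0], [0, 0, 0], [0, 0, 0], [0, 0, 0], [0, 0, 0]], twist=[0, 0, 0, 0, 0])

```text
time: 18.62
tool_pos: [592.8, -224.6, 265.1]
tcp_rot: [3.138, -0.0, 1.331]
contact_force: [-4.7, 3.0, 6.9]
grip_width: 10.8
finger_force: 30.0
```

```bash
python3 - <<'E'
from h import *
o=get_obs(); print(o['tool_pos'],o['dq'].round(4))
s=capture('scene');t=capture('top')
cv2.imwrite('pics/end.png',np.hstack([cv2.resize(s[0:330,60:400],(400,388)),cv2.resize(t[60:320,150:480],(400,388))])[:,:,::-1])
E
```

```text
[ 592.79302146 -224.60008457  265.14601578] [ 0.0005  0.0011 -0.0021 -0.0005 -0.0001  0.0009]
```

View pics/end.png

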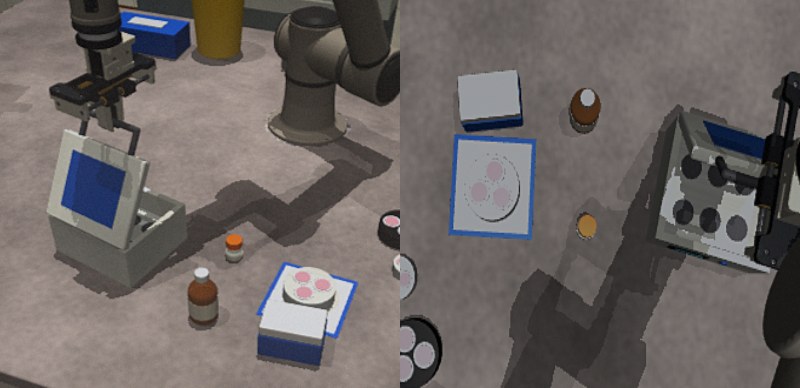

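The lid is up. The bar's displacement (115.8 mm back, 184.4 mm up) gives about 60.4°. The pictures show the bar held, the carrier at about (493,187) inside the square, and the bystanders where they were. Handing in.

```bash
python3 -c "
from plant import *
print(close_job())"
```

```text
the job is handed in; nothing more can be done
None
```

The carrier stands wholly inside the blue square, and the lid is held steady by its bar at about 60.4° (worked out from the arm's travel); I handed the job in at about 18.7 s with the tip box, bottle and jar undisturbed.

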